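# Steady a freshly coated plate over the curing lamp

### The arm

A 6-joint arm with a two-finger parallel gripper is mounted at the origin on the work surface. World frame = base frame: x ahead of the robot, y to its left, z up, the work surface at z = 0. Lengths are in m, angles in rad, forces in N, time in s.
With the tool pointing down it reaches from about 0.25 to 0.775 m from the base axis. Payload 4 kg.
Tool frame: the origin (TCP) lies on the mounting face of the last link; the fingertips stand 199 mm ahead of it and the grasp point (between the pads) lies 180 mm ahead of it; z points along the fingers, y is the line along which they close (so a half turn about z gives the same grasp; the last joint's range is limited). The gripper opens to 94 mm and grips with 3 to 60 N. Pads are 16 mm wide; open, the fingers measure 119 mm over their backs; the gripper's body (75 mm by 177 mm) begins 78 mm behind the grasp point.
Start: joints at [1.158, 0.087, 1.371, -0, 1.684, -0.103], TCP at [0.168, 0.524, 0.405] pointing down, gripper open.
Joint ranges: [-3.1, 3.1], [-0.76, 2.03], [0.27, 2.55], [-1.08, 4.22], [0.17, 2.65], [-2.57, 2.57]. Speed limits (rad/s): [2.79, 2.79, 3.14, 3.14, 3.14, 3.14].

### API

Orientations are given as a unit quaternion [w, x, y, z].
In Python, from bench import bot gives the robot as it stands.
- The arm moves only by the shell command python3 -m pendant 'ROWS' [OPENING]. ROWS is JSON, one flat list of numbers, 4 for each row, row after row: the shift along the tool's x, y, z in m, then the turn about the tool's z in degrees. In form: [tx, ty, tz, twist, tx, ty, tz, twist, ...]. A call has exactly 5 rows; each row shifts and turns the commanded pose from where the row before left it, along the tool's axes as they then stand; what a row does not reach is not made up. A row lasts 1/8 s, in which the tool goes at most 62.5 mm and 10.7 degrees, less where a joint would pass 70% of its speed; a pose out of reach is approached as far as the arm can. A call with a gripper value outside its range is refused whole. OPENING is the finger opening in m, from 0 to 0.094, set as the call begins (- or left out, the last holds). The fingers move at their own pace and stop on an object; the grip force is fixed at half the most. Time passes only in rows, so rows that do not move let the fingers close, or fill a call up. It gives the time, the measured TCP pose, the force, the opening and the grip force at its end, in the units of the state.
- bot.read_state(): the state, without advancing time (a new reading comes with each control period).
- bot.get_image(name): name is "scene" or "top" or "wrist"; returns (picture, depth): 480x640x3 uint8, red, green, blue; 480x640 float32, m along the optical axis (not along the pixel's ray), 0 where there is no reading.
- bot.camera_params(name): a dict with "K" (3x3 intrinsics, pixels), "rvec" (rotation vector, rad) and "tvec" (3), from world to camera coordinates, as OpenCV has them; the wrist camera has in their place "tool_from_camera" (4x4, takes a point from camera to tool coordinates, whose origin is the TCP and whose axes are the flange's). Camera axes: x right, y down, z forward; pixel columns grow to the right and rows downward; lengths in m; the calibration is good to about 2 mm. A picture is of the moment at which its call begins: read the wrist's pose just before it. camera_params takes no time and is no camera call.
- bot.hand_in(): hands the job in; it is judged then, once.
The state is a dict: "time": time; "qpos": joint angles; "qvel": joint speeds; "joint_efforts": joint torques, N m; "eef_pos": TCP position; "ee_rot": TCP orientation; "ft_force": force on the tool from outside, world axes, zero at the start; "ft_torque": the same for the moment, N m; "grip_width": finger opening in m; "grip_force": force on a finger pad.
Only numpy, scipy, OpenCV 4.12 (cv2) and the standard library are available. Lean on these libraries where they do the work, as an engineer would, in place of code of your own. Each camera call takes 0.05 s, during which the arm holds its last target. There are 200 camera calls.

### The job

Pull out the parking pin that holds the hanger of the freshly coated switch plate and stand it in the cup of the pin holder; then, by the trolley's handle, bring the swinging plate centrally over the curing lamp, stop its swing, keep it hanging still there for at least 4 seconds, and let go of everything. Steer by the handle only: never touch the hanger or anything on it, move the trolley gently, do not let the hanger swing much wider than it was parked, and leave the other things on the bench alone.

Things in the scene. Friction and masses are not known exactly. Their poses are not given: they have to be found in the camera images.
- gantry: Fixed aluminium bench gantry: a 30 mm square rail 560 mm long on two end legs, rail axis 210 mm above the bench. Origin on the bench under the middle of the rail; its y axis runs along the rail, x points away from the robot, z up; it does not move during a run.
- trolley (a joint): Travel of the trolley, m: 0 = parked at the +y end stop (start), growing towards gantry -y to 0.40 at the other stop. At value s its centre and the pivot are at gantry y = 0.200 - s. About 0.6 kg (1.3 kg with the hanger); dry friction about 1.5 N, so it stays where it is left.
- handle (a point): Grip point of the trolley's upright grey handle, over the rail axis, 295 mm above the bench. Handle 18 mm (gantry x) by 24 mm (gantry y), upper 70 mm free, top at 310 mm; grip it from above with fingers closing along the rail.
- hanger (a joint): Swing angle, rad: 0 = hanging straight, + = plate displaced to gantry -y (the way the trolley travels). The pin holds it at about +0.36; then it swings freely: angle'' = -w*w*angle - (trolley acceleration)/L, nominal w = 2.54 rad/s (period 2.5 s; varies 12 % between runs), L = 1.5 m. By itself the swing takes 75 s to fall to a third.
- plate (a point): Centre of the white ceramic switch plate (90 wide along the rail, 76 high, 10 mm thick, upright, facing gantry x) held by a stainless steel clamp under the hanger rod; 132 mm below the pivot, plate's lower edge 40 mm above the bench.
- pin: Parking pin: loose upright steel pin, 15 mm diameter, 140 mm long, 0.08 kg, grey knob of 24 mm on its top 30 mm. Origin at the centre of its foot, z up to the knob. It stands 45 mm deep in a socket, 115 mm beyond the rail axis, foot 179 mm high, and blocks a level 10 mm stub of the hanger (260 mm high, on the pin's +y side). Pull it straight up 50 mm or more.
- pin_head (a point): Grip point in the pin's knob, 125 mm above its foot, about 304 mm above the bench at the start; grip from above with fingers closing along the rail, fingertips above the stub.
- pin_foot (a point): Centre of the pin's foot (lower end).
- holder_floor (a point): Centre of the inner floor of the pin holder's cup (fixed): grey open cup of 52 mm inner and 60 mm outer diameter, 65 mm high, on a post on the bench beyond the gantry; floor 136 mm and rim 195 mm above the bench.
- lamp_centre (a point): Centre of the upper face of the curing lamp, a fixed flat round grey disc of 96 mm diameter, 20 mm high, with glass top, standing on the bench below the path of the plate.
- cap: Bystander: blue hard cap, 48 mm diameter, 30 mm high; origin under its centre.
- nut: Bystander: loose chrome nut lying on the bench, 36 mm, 16 mm high; origin under its centre.
- trigger: Bystander: green plastic sprayer trigger lying on the bench, about 130 mm long; origin under its middle.
- spare_plate: Bystander: spare white switch plate lying flat, 90 x 90 x 13 mm; origin under its centre.
- clamp: Bystander: stainless steel clamp lying on the bench, 120 mm long; origin under the middle of its bar.
- screwdriver: Bystander: screwdriver lying on the bench; origin under its middle.
- pendant: The hanger, not to be touched: 10 mm rod pivoted on a level axis along gantry x; origin at the pivot, 60 mm beyond the rail axis, 210 mm high; moving parts lie 40 to 130 mm beyond the rail axis. Plate and clamp 0.28 kg, 132 mm below the pivot; hexagonal steel counterpoise 0.38 kg, 60 mm, 75 mm above it (top at 315 mm): it nearly balances, so the swing is slow. Rods 0.08 kg.
Things that resemble listed ones, but are neither listed nor needed, are in the scene too. What is shaped like the part that bears lamp_centre but orange or yellow is not meant.

How it is judged:
By the outcome, as a careful person would: the job done as asked, in the order asked, and still so for the second after the job is handed in, with the robot touching nothing.
It also fails if it takes over 72 s, if anything falls off the work surface, if the arm or the gripper's body presses on something with over 40 N, if the wrist force passes 120 N, or if a joint passes its speed limit or range.

## Working session

There is one attempt and no reset: what is moved stays moved. The work goes in short steps, Python scripts to look and compute and a shell command to move; the robot and the scene stay as the last step left them, time stands still between calls to the robot, and variables do not carry over. Pictures are saved under pics/ and viewed, at most 10 in all, crops included, and the job is handed in when it is done.

```bash
ls; mkdir -p pics; cat > h.py <<'E'
import numpy as np,cv2
from bench import bot
from scipy.spatial.transform import Rotation as R
def world(name):
    s=bot.read_state(); im,d=bot.get_image(name); p=bot.camera_params(name); K=np.array(p["K"])
    v,u=np.mgrid[:480,:640]; c=np.stack([(u-K[0,2])/K[0,0]*d,(v-K[1,2])/K[1,1]*d,d],-1)
    if name=="wrist":
        T=np.array(p["tool_from_camera"]); q=s["ee_rot"]; c=c@T[:3,:3].T+T[:3,3]
        W=R.from_quat(np.r_[q[1:],q[0]]).apply(c.reshape(-1,3)).reshape(c.shape)+s["eef_pos"]
    else:
        Rm=cv2.Rodrigues(np.array(p["rvec"],float))[0]; W=(c-np.array(p["tvec"]).ravel())@Rm
    W[d==0]=np.nan
    return im,W
E
python3 - <<'E'
from h import *
for n in("scene","top"):
    im,W=world(n); np.savez(f"{n}.npz",im=im,W=W); cv2.imwrite(f"pics/{n}0.png",im[:,:,::-1])
s=bot.read_state(); print(s)
E
```

```text
pics
{'time': 0.1, 'qpos': array([ 1.15790794e+00,  8.78959233e-02,  1.37205955e+00, -4.58737664e-07,
        1.68362575e+00, -1.03091907e-01]), 'qvel': array([ 0.00034678,  0.00051324, -0.00264448, -0.00125189, -0.00052599,
        0.0001143 ]), 'joint_efforts': array([ 3.47121655e-03, -3.41250122e+01, -3.03302693e+01,  7.19777634e-02,
        3.03352706e-02, -9.09373057e-05]), 'eef_pos': array([0.16763783, 0.52373068, 0.40363484]), 'ee_rot': array([-2.53458510e-04,  1.54279505e-01,  9.88026743e-01, -9.61434307e-04]), 'ft_force': array([-0.62062917, -0.14924264, -1.19008323]), 'ft_torque': array([0.0047786 , 0.02983233, 0.01435466]), 'grip_force': 0.0, 'grip_width': 0.09394814295995389}
```

View pics/scene0.png

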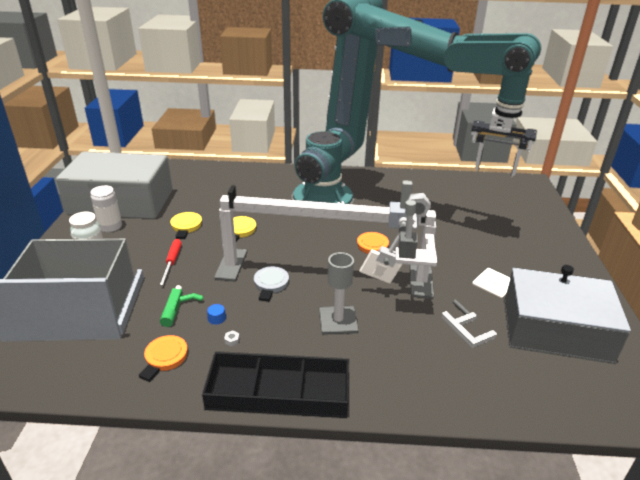

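View pics/top0.png

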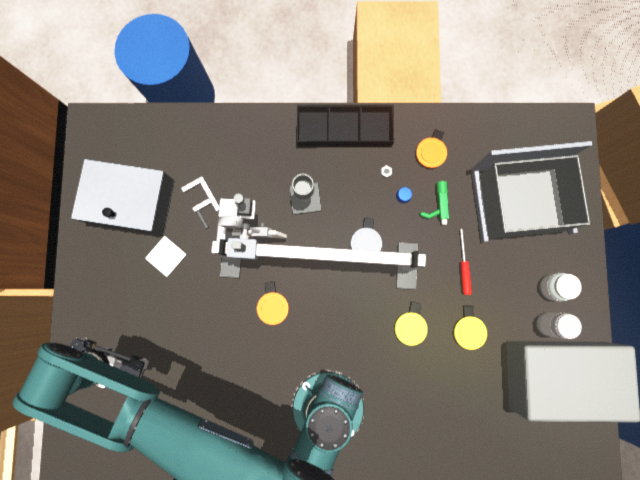

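The top view shows the rail running from (213,246) to (425,260), with the trolley and hanger near (238,225). The cup is at (303,188) and the grey lamp at (367,240). The scene view agrees: lamp at (271,279), cup at (341,268). Next I'll measure these points.

```bash
python3 - <<'E'
from h import *
z=np.load("top.npz"); im,W=z["im"],z["W"]
def box(u0,u1,v0,v1,zl,zh):
    P=W[v0:v1,u0:u1].reshape(-1,3); return P[(P[:,2]>zl)&(P[:,2]<zh)]
P=box(265,400,235,270,.21,.24); 
l=cv2.fitLine(P[:,:2].astype(np.float32),cv2.DIST_L2,0,.01,.01).ravel(); print("rail",l,np.degrees(np.arctan2(l[1],l[0])),np.median(P[:,2]))
P=box(205,435,235,275,.21,.245); d=P[:,:2]@l[:2]; print("rail ends",d.min(),d.max(),"line0",l[2:]@l[:2])
P=box(340,395,215,265,.012,.03)
print("lamp med",P.mean(0),P.min(0),P.max(0),len(P))
c,r=cv2.minEnclosingCircle(P[:,:2].astype(np.float32)); print("lamp circ",c,r)
P=box(280,325,165,210,.185,.21); c,r=cv2.minEnclosingCircle(P[:,:2].astype(np.float32)); print("cup",c,r,np.median(P[:,2]))
P=box(280,325,165,210,.12,.15); print("floor",np.median(P,0),len(P))
P=box(205,275,185,265,.25,.36)
# clusters of high points
m=np.zeros((480,640),np.uint8); m[185:265,205:300]=(W[185:265,205:300,2]>.25)
n,lab,st,ce=cv2.connectedComponentsWithStats(m)
for i in range(1,n): 
    Q=W[lab==i]; print(st[i],Q.min(0).round(3),Q.max(0).round(3))
cv2.imwrite("pics/topc.png",cv2.resize(im[180:270,195:300,::-1],None,fx=6,fy=6,interpolation=cv2.INTER_CUBIC))
zz=W[185:262:3,210:300:4,2]; print((zz*1000).round().astype(int) if not np.isnan(zz).any() else np.nan_to_num(zz*1000).round().astype(int))
E
```

```text
rail [ 0.05912997  0.9982503   0.434356   -0.00680634] 86.61012 0.22529261873193454
rail ends -0.22539432092247627 0.33560006742150916 line0 0.018889025
lamp med [ 0.50082712 -0.11529511  0.02089151] [ 0.46392046 -0.16063845  0.0124295 ] [ 0.56745127 -0.06811563  0.02947698] 653
lamp circ (0.5089077949523926, -0.11500946432352066) 0.05890744924545288
cup (0.6294100284576416, 0.07295136898756027) 0.030630983412265778 0.19464079817494206
floor [0.6356757  0.07440475 0.13704347] 218
[218 194  26  35 432] [0.497 0.214 0.254] [0.575 0.282 0.325]
[218 239   7  16  77] [0.432 0.272 0.25 ] [0.471 0.285 0.261]
[232 242  14  10 114] [0.439 0.216 0.251] [0.457 0.24  0.316]
[[  0  -5   1  -1   3   2   2  -3   2   1   3  -2   1   2  -2   5   0  -6
   -2   2   4 164 140]
 [  6   0  -2   6   0   0   5  -4   4   5   5   2  -7   4   8   4  -2   3
    3  -1  12 147 138]
 [ 14  -2  -3   5   3   2   4  -3   2  -3  -4  -5  -7  -5  -6   2   4  -2
    1  -3  10 195 140]
 [ 15  10  -2   1   0   0  -2 319  -2  -2  -2   3   0   0   1   3  -1   6
    4  -1  10 131 194]
 [ 18  -1  -1   2  -3   0 322 319 323  -2
[... 1393 characters left out ...]
  4   2   0  -1  -1]
 [ -3 230 228 255 227 233 310 312 240 243 238 239 200   3   3   4  -4  -1
   -1   1   4   2   1]
 [  6 227 230 260 226 238 312 312 297 237 237 238 222 220 223 225  -2  -6
    0   0  -1   2   1]
 [  0 230 227 256 227 239 314 309 292 232 237 240 223 222 229 222 227 225
  226 224 224 224 229]
 [  4 225 222 256 223 238 240 253 262 234 238 240 230 225 224 228 225 225
  231 228 222 230 229]
 [  3  -1 189 254 214 236 235 234 238 239 236 236 224 227 227 225 229 230
  227 227 222 224 229]
 [  6   2  -5  86  93 235 236 235 238 240 240 238   2  -1  -4 208 205 214
  227 226 223 226 228]
 [  2  -1  -1   7  14  12  14  16   3  -1  -2  -4  -1  -3   4   3   4   5
   -6  -4  -4  11   7]]
```

View pics/topc.png

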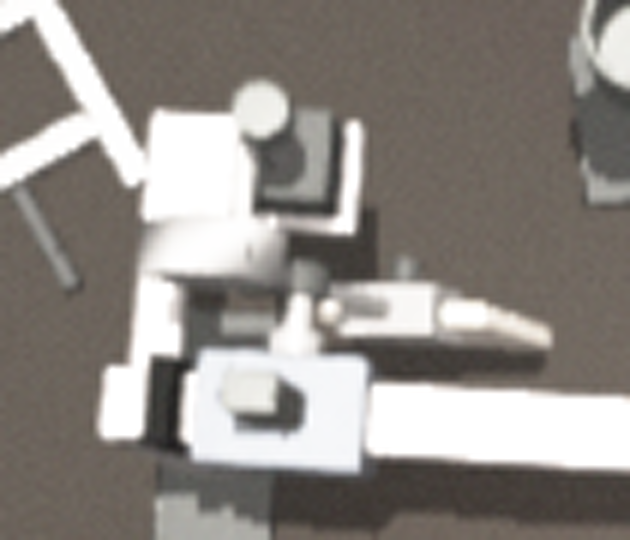

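```bash
cat >> h.py <<'E'
l=np.array([.05913,.99825]); gx=np.array([l[1],-l[0]]); O=np.array([.434356,-.006806])+(.0551-.01889)*l
def g(P): P=np.asarray(P)[...,:2]-O; return np.stack([P@gx,P@l],-1)
def w(a,b): return O+a*gx+b*l
E
python3 - <<'E'
from h import *
from scipy.optimize import least_squares
def circ(P,r):
    hull=cv2.convexHull(P[:,:2].astype(np.float32)).reshape(-1,2)
    s=least_squares(lambda c:np.hypot(*(hull-c).T)-r,hull.mean(0),loss="soft_l1",f_scale=.002); return s.x,np.abs(s.fun).max(),len(hull)
print("O",O)
S=np.load("scene.npz"); T=np.load("top.npz")
for n,Z,b in(("scene",S,(250,292,262,296)),("top",T,(345,390,222,262))):
    u0,u1,v0,v1=b; P=Z["W"][v0:v1,u0:u1].reshape(-1,3); I=Z["im"][v0:v1,u0:u1].reshape(-1,3)
    m=(I.min(1)>110)&(P[:,2]>.008)&(P[:,2]<.035); Q=P[m]; c,e,k=circ(Q,.048); print(n,"lamp",c,g(c),e,Q.min(0),Q.max(0),m.sum(),np.median(Q[:,2]))
P=T["W"][190:220,225:250].reshape(-1,3); Q=P[(P[:,2]>.310)]; c,e,k=circ(Q,.012); print("knob top",c,g(c),Q.min(0),Q.max(0),np.median(Q[:,2]))
P=S["W"][180:260,395:445].reshape(-1,3); Q=P[(P[:,2]>.292)&(P[:,2]<.325)]; G=np.c_[g(Q),Q[:,2]]
Q=G[(G[:,0]>.09)&(G[:,0]<.14)]; print("scene knob g",Q.min(0),Q.max(0),np.median(Q,0))
P=T["W"][238:256,228:250].reshape(-1,3); Q=P[P[:,2]>.300]; print("handle g",g(Q).min(0),g(Q).max(0),g(Q).mean(0))
P=T["W"][165:210,280:325].reshape(-1,3); Q=P[(P[:,2]>.18)&(P[:,2]<.21)]; c,e,k=circ(Q,.030); print("cup",c,g(c),e)
print("knob uv scene")
cv2.imwrite("pics/sc.png",cv2.resize(S["im"][170:300,370:460,::-1],None,fx=4.5,fy=4.5,interpolation=cv2.INTER_CUBIC))
E
```

```text
O [0.4364971  0.02934063]
scene lamp [ 0.49027259 -0.11404044] [ 0.06215951 -0.13995041] 0.0034487376737479675 [ 0.43972502 -0.16149948  0.01008623] [ 0.53902774 -0.06713381  0.02752801] 641 0.021979383903538055
top lamp [ 0.49133003 -0.11441922] [ 0.06323749 -0.140266  ] 0.015289322648834314 [ 0.46316248 -0.16063845  0.00939584] [ 0.53961527 -0.06811563  0.03340089] 612 0.02117122655402351
knob top [0.56151937 0.22733389] [0.11309614 0.20503934] [0.51633956 0.21420638 0.3100433 ] [0.57491474 0.25630629 0.324597  ] 0.31928142500065043
scene knob g [0.10589593 0.19389902 0.2921751 ] [0.1319632  0.21729277 0.32252297] [0.12462607 0.20500073 0.3104824 ]
handle g [-0.00822421  0.18781288] [0.00947479 0.21125384] [0.00020247 0.19904851]
cup [0.62917427 0.07326583] [0.18974269 0.05524133] 0.0011984000825201561
knob uv scene
```

View pics/sc.png

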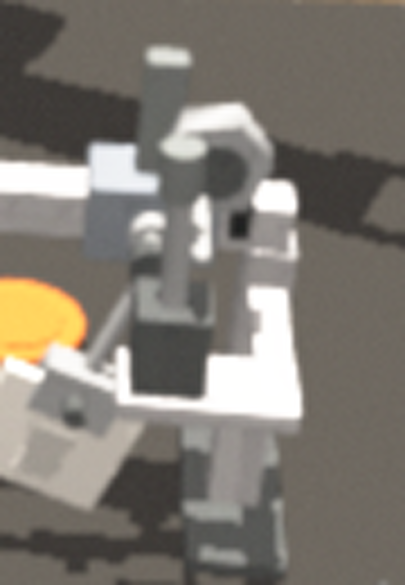

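The close-up shows the pin knob at crop (183,150), with the counterpoise behind it at (225,150), the handle at (168,100), and the socket block below. In gantry coordinates the pin is at (0.115, 0.205), the handle at (0, 0.199), the cup at (0.190, 0.055) and the lamp at (0.062, -0.140). These fit the description. After a twist of -14.3°, the tool axes are (-gantry x, +gantry y, down).

```bash
python3 -m pendant '[0,0,-0.06,-10, 0,0,-0.06,-4.3, -0.04,-0.0265,-0.02,0, -0.045,-0.03,0,0, -0.045,-0.03,0,0]' 0.06 && python3 -m pendant '[-0.045,-0.03,0,0, -0.045,-0.03,0,0, -0.045,-0.03,0,0, -0.045,-0.03,0,0, -0.045,-0.03,0,0]'
cat >> h.py <<'E'
def pose():
    s=bot.read_state(); q=s["ee_rot"]; M=R.from_quat(np.r_[q[1:],q[0]]).as_matrix()
    print("t",round(s["time"],2),"g",g(s["eef_pos"]).round(4),"graspz",round(s["eef_pos"][2]-.18,4),"yaw err",round(np.degrees(np.arctan2(M[1,1],M[0,1]))-86.61,2),"tilt",M[:2,2].round(4),"F",s["ft_force"].round(1),"w",round(s["grip_width"],4),"gf",round(s["grip_force"],1))
E
python3 -c "from h import *;pose()"
```

```text
time: 0.72
eef_pos: [0.2932, 0.4287, 0.5446]
ee_rot: [0.0, 0.03, 1.0, 0.0]
ft_force: [0.4, 1.2, 0.5]
grip_width: 0.0599
grip_force: 0.0
time: 1.35
eef_pos: [0.5091, 0.2651, 0.5441]
ee_rot: [-0.0, 0.03, 1.0, -0.0]
ft_force: [-0.2, 0.3, -0.7]
grip_width: 0.06
grip_force: 0.0
t 1.35 g [0.0585 0.2397] graspz 0.3641 yaw err -0.06 tilt [-0.001  -0.0001] F [-0.2  0.3 -0.7] w 0.06 gf 0.0
```

```bash
python3 -m pendant '[-0.03,-0.018,0,0, -0.0265,-0.0167,0,0, 0,0,0,0, 0,0,0.02,0, 0,0,0.02,0]' && python3 -c "from h import *;pose()" && python3 -m pendant '[0,0,0.01,0, 0,0,0.01,0, 0,0,0,0, 0,0,0,0, 0,0,0,0]'  && python3 -m pendant '[0,0,0,0, 0,0,0,0, 0,0,0,0, 0,0,0,0, 0,0,0,0]' 0.015 && python3 -c "from h import *;pose()"
```

```text
time: 1.98
eef_pos: [0.5613, 0.229, 0.5044]
ee_rot: [0.0, 0.03, 1.0, 0.0]
ft_force: [0.6, -0.0, -0.8]
grip_width: 0.0603
grip_force: 0.0
t 1.98 g [0.1128 0.2067] graspz 0.3244 yaw err -0.0 tilt [0.0001 0.0007] F [ 0.6 -0.  -0.8] w 0.0603 gf 0.0
time: 2.6
eef_pos: [0.5621, 0.2283, 0.4856]
ee_rot: [0.001, 0.03, 1.0, 0.0]
ft_force: [0.3, -0.1, -0.6]
grip_width: 0.0598
grip_force: 0.0
time: 3.22
eef_pos: [0.5621, 0.2286, 0.4847]
ee_rot: [0.0, 0.03, 1.0, 0.0]
ft_force: [-0.5, 1.5, -0.3]
grip_width: 0.0231
grip_force: 30.0
t 3.23 g [0.1136 0.2063] graspz 0.3047 yaw err -0.04 tilt [0.0002 0.001 ] F [-0.5  1.5 -0.3] w 0.0231 gf 30.0
```

```bash
python3 -m pendant '[0,0,-0.01,0, 0,0,-0.02,0, 0,0,-0.02,0, 0,0,-0.02,0, 0,0,0,0]' && python3 -m pendant '[-0.013,-0.026,0,0, -0.02,-0.04,0,0, -0.02,-0.04,0,0, -0.013,-0.026,0,0, -0.01,-0.019,0,0]' && python3 - <<'E'
from h import *
pose(); im,W=world("scene"); G=np.c_[g(W.reshape(-1,3)),W[...,2].ravel()].reshape(480,640,3)
m=(G[...,0]>.16)&(G[...,0]<.22)&(abs(G[...,1]-.055)<.05)&(G[...,2]>.205)&(G[...,2]<.33)
for a in np.arange(.21,.33,.02):
    k=m&(G[...,2]>a)&(G[...,2]<a+.02); print(a,k.sum(),np.median(G[k],0) if k.any() else "")
cv2.imwrite("pics/s2.png",im[100:400,150:550,::-1])
E
```

```text
time: 3.85
eef_pos: [0.5618, 0.228, 0.5573]
ee_rot: [0.002, 0.03, 1.0, 0.0]
ft_force: [0.7, -1.3, -0.8]
grip_width: 0.0234
grip_force: 30.0
time: 4.47
eef_pos: [0.6295, 0.0716, 0.5535]
ee_rot: [-0.001, 0.031, 1.0, -0.0]
ft_force: [-0.4, -0.1, -0.5]
grip_width: 0.0238
grip_force: 30.0
t 4.47 g [0.1902 0.0536] graspz 0.3735 yaw err -0.12 tilt [-0.0019 -0.0001] F [-0.4 -0.1 -0.5] w 0.0238 gf 30.0
0.21 0 
0.22999999999999998 3 [0.19776523 0.05822005 0.24879253]
0.24999999999999997 42 [0.19788353 0.05627264 0.26012622]
0.26999999999999996 49 [0.197805   0.05725983 0.28012616]
0.2899999999999999 53 [0.19812415 0.05652633 0.30050741]
0.30999999999999994 55 [0.19855305 0.05583239 0.31988088]
0.32999999999999996 0
```

View pics/s2.png

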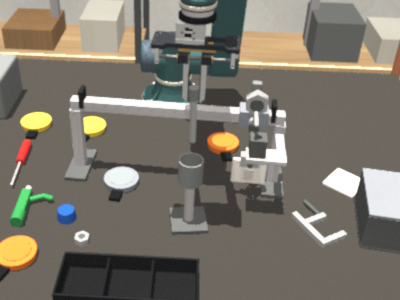

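The pin hangs upright above the cup, whose mouth is at crop (190,162), and the hanger swings free at (255,150). I'll lower the pin and release it.

```bash
python3 -m pendant '[0,0,0.025,0, 0,0,0.03,0, 0,0,0.03,0, 0,0,0.02,0, 0,0,0.005,0]' && python3 -m pendant '[0,0,0,0, 0,0,0,0, 0,0,0,0, 0,0,0,0, 0,0,0,0]' 0.05 && python3 -c "from h import *;pose()" && python3 -m pendant '[0,0,-0.02,0, 0,0,-0.045,0, 0,0,-0.045,0, 0.03,0.02,-0.01,0, 0.04,0.03,0,0]' && python3 - <<'E'
from h import *
pose(); im,W=world("scene"); G=np.c_[g(W.reshape(-1,3)),W[...,2].ravel()].reshape(480,640,3)
m=(G[...,0]>.13)&(G[...,0]<.24)&(abs(G[...,1]-.055)<.05)&(G[...,2]>.2)&(G[...,2]<.31)
for a in np.arange(.2,.31,.02):
    k=m&(G[...,2]>a)&(G[...,2]<a+.02); print(a,k.sum(),np.median(G[k],0) if k.any() else "")
print(np.nanmax(G[m][:,2]))
E
```

```text
time: 5.15
eef_pos: [0.6286, 0.0738, 0.4425]
ee_rot: [-0.002, 0.03, 1.0, 0.0]
ft_force: [0.1, -0.5, -0.6]
grip_width: 0.0236
grip_force: 30.0
time: 5.78
eef_pos: [0.6289, 0.073, 0.4449]
ee_rot: [0.0, 0.03, 1.0, 0.0]
ft_force: [-0.4, -0.0, 0.9]
grip_width: 0.0499
grip_force: 0.0
t 5.78 g [0.1895 0.0549] graspz 0.2649 yaw err -0.06 tilt [0.0004 0.0001] F [-0.4 -0.   0.9] w 0.0499 gf 0.0
time: 6.4
eef_pos: [0.5619, 0.127, 0.5658]
ee_rot: [0.001, 0.031, 1.0, 0.0]
ft_force: [-0.9, 1.2, -0.3]
grip_width: 0.0504
grip_force: 0.0
t 6.4 g [0.1194 0.1049] graspz 0.3858 yaw err -0.18 tilt [0.0026 0.0005] F [-0.9  1.2 -0.3] w 0.0504 gf 0.0
0.2 42 [0.19658725 0.05785116 0.2101811 ]
0.22 52 [0.19532937 0.05927049 0.23031028]
0.24 50 [0.19907879 0.05870396 0.2528272 ]
0.26 111 [0.19784941 0.0590397  0.27396125]
0.27999999999999997 0 
0.29999999999999993 0 
0.2794373086702922
```

Pin stands upright in the cup. Now the handle.

```bash
python3 -m pendant '[0.03,0.024,0,0, 0.035,0.028,0,0, 0.035,0.028,0,0, 0.019,0.014,0,0, 0,0,0.02,0]' 0.06 && python3 -c "from h import *;pose()" && python3 -m pendant '[0,0,0.025,0, 0,0,0.025,0, 0,0,0.02,0, 0,0,0,0, 0,0,0,0]' && python3 -c "from h import *;pose()"
```

```text
time: 7.08
eef_pos: [0.4472, 0.2291, 0.5471]
ee_rot: [0.003, 0.029, 1.0, 0.001]
ft_force: [0.6, 0.3, 0.1]
grip_width: 0.0596
grip_force: 0.0
t 7.08 g [-0.0011  0.2   ] graspz 0.3671 yaw err 0.11 tilt [0.0051 0.0023] F [0.6 0.3 0.1] w 0.0596 gf 0.0
time: 7.7
eef_pos: [0.449, 0.2281, 0.4757]
ee_rot: [0.001, 0.03, 1.0, 0.0]
ft_force: [0.1, 0.1, 0.2]
grip_width: 0.0602
grip_force: 0.0
t 7.7 g [0.0007 0.1992] graspz 0.2957 yaw err -0.06 tilt [0.0014 0.0006] F [0.1 0.1 0.2] w 0.0602 gf 0.0
```

```bash
cat >> h.py <<'E'
import json,os
from scipy.optimize import least_squares
def ang(save=None,n=1):
    out=[]
    for i in range(n):
        s=bot.read_state(); yp=g(s["eef_pos"])[1]; im,W=world("scene")
        G=np.stack([*np.moveaxis(g(W),-1,0),W[...,2]],-1); dy=G[...,1]-yp; dz=.21-G[...,2]; r=np.hypot(dy,dz)
        m=(G[...,0]>.052)&(G[...,0]<.082)&(r>.10)&(r<.185)&(G[...,2]>.03)&(G[...,2]<.165)&(np.abs(dy)<.13)
        Q=np.c_[-dy[m],dz[m]]; c=Q.mean(0); out.append((s["time"],float(np.arctan2(*c)),yp,int(m.sum()),float(np.hypot(*c))))
    if save: cv2.imwrite(save,np.where(m[...,None],[0,0,255],im[...,::-1]).astype(np.uint8)[150:350,250:500])
    with open("log.txt","a") as f: [f.write(json.dumps(o)+"\n") for o in out]
    return out
E
python3 -m pendant '[0,0,0,0, 0,0,0,0, 0,0,0,0, 0,0,0,0, 0,0,0,0]' 0.015 && python3 - <<'E'
from h import *
pose()
for o in ang("pics/m.png",14): print(np.round(o,3))
E
python3 -m pendant '[0,0,0,0, 0,0,0,0, 0,0,0,0, 0,0,0,0, 0,0,0,0]' >/dev/null; python3 - <<'E'
from h import *
for o in ang(None,14)[::2]: print(np.round(o,3))
E
```

```text
time: 8.32
eef_pos: [0.4489, 0.2282, 0.4748]
ee_rot: [0.0, 0.03, 1.0, 0.0]
ft_force: [-0.0, 0.3, 1.1]
grip_width: 0.0236
grip_force: 30.0
t 8.32 g [0.0006 0.1993] graspz 0.2948 yaw err -0.05 tilt [0.0003 0.0004] F [-0.   0.3  1.1] w 0.0236 gf 30.0
[8.325e+00 2.440e-01 1.990e-01 6.790e+02 1.330e-01]
[8.375e+00 2.810e-01 1.990e-01 6.860e+02 1.330e-01]
[8.425e+00 3.110e-01 1.990e-01 6.790e+02 1.330e-01]
[8.475e+00 3.380e-01 1.990e-01 6.990e+02 1.330e-01]
[8.525e+00 3.570e-01 1.990e-01 6.930e+02 1.330e-01]
[8.575e+00 3.710e-01 1.990e-01 7.010e+02 1.320e-01]
[8.625e+00 3.750e-01 1.990e-01 6.890e+02 1.330e-01]
[8.675e+00 3.770e-01 1.990e-01 6.920e+02 1.330e-01]
[8.725e+00 3.700e-01 1.990e-01 6.970e+02 1.320e-01]
[8.775e+00 3.580e-01 1.990e-01 6.940e+02 1.330e-01]
[8.825e+00 3.390e-01 1.990e-01 6.950e+02 1.320e-01]
[8.875e+00 3.140e-01 1.990e-01 6.770e+02 1.330e-01]
[8.925e+00 2.830e-01 1.990e-01 6.910e+02 1.330e-01]
[8.975e+00 2.500e-01 1.990e-01 6.890e+02 1.330e-01]
[ 9.65e+00 -2.97e-01  1.99e-01  6.02e+02  1.37e-01]
[ 9.75e+00 -3.30e-01  1.99e-01  5.88e+02  1.38e-01]
[ 9.85e+00 -3.40e-01  1.99e-01  5.85e+02  1.38e-01]
[ 9.95e+00 -3.28e-01  1.99e-01  5.93e+02  1.38e-01]
[ 1.005e+01 -2.930e-01  1.990e-01  6.050e+02  1.370e-01]
[ 1.015e+01 -2.370e-01  1.990e-01  6.260e+02  1.360e-01]
[ 1.025e+01 -1.660e-01  1.990e-01  6.410e+02  1.350e-01]
```

View pics/m.png

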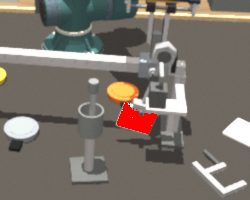

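The red mask covers exactly the swinging plate at crop (138,118), and the orange disc is not included. Next I'll fit the swing and plan a gentle damping trajectory in two stages.

```bash
cat > plan.py <<'E'
from h import *
from scipy.optimize import minimize
L,dt,tau=1.5,.125,68.
def fit(t0,t1=1e9):
    D=np.array([json.loads(x) for x in open("log.txt")]); D=D[(D[:,0]>=t0)&(D[:,0]<=t1)]; return D[:,0],D[:,1]
def fitfree(t,th,w=None,off=None):
    tr=t[-1]
    f=lambda p:np.exp(-(t-tr)/tau)*(p[0]*np.cos(p[2]*(t-tr))+p[1]/p[2]*np.sin(p[2]*(t-tr)))+p[3]-th
    lo=[-1,-2,2.1 if w is None else w-1e-6,-.05 if off is None else off-1e-6]; hi=[1,2,3 if w is None else w+1e-6,.05 if off is None else off+1e-6]
    s=least_squares(f,[th[-1]-(off or 0),0,2.54 if w is None else w,off or 0],bounds=(lo,hi)); return s.x,np.sqrt(np.mean(s.fun**2))
def prop(x,w,T):
    c,s=np.cos(w*T),np.sin(w*T); return np.exp(-T/tau)*np.array([[c,s/w],[-w*s,c]])@x
def plan(x0,w,N,D,s0,stops=(),delay=.04,thmax=.37):
    # decision u_k (m per row); Dv at row starts; linear response by superposition
    Dm=np.eye(N+1,N)-np.eye(N+1,N,-1); Dm/=dt
    K=4; T=np.arange(0,N*dt+1e-9,dt); T=np.r_[T,T[-1]+2*delay]
    A=np.zeros((len(T),2,N)); b=np.zeros((len(T),2))
    for i,ti in enumerate(T):
        b[i]=prop(x0,w,ti)
        for k in range(N+1):
            tk=k*dt+delay
            if ti>=tk: A[i]+=np.outer(prop(np.array([0,-1/L]),w,ti-tk),Dm[k])
    S=np.tril(np.ones((N,N)))
    E=[A[-1][0],A[-1][1],S[-1]]; e=[-b[-1][0],-b[-1][1],D]
    for k in stops: E.append(np.eye(N)[k-1]); e.append(0)
    E=np.array(E); e=np.array(e)
    G=np.vstack([S,-S,A[:,0],-A[:,0]]); h=np.r_[np.full(N,.39-s0),np.full(N,s0+.002),thmax-b[:,0],thmax+b[:,0]]
    H=Dm.T@Dm
    r=minimize(lambda u:u@H@u,np.full(N,D/N),jac=lambda u:2*H@u,method="SLSQP",constraints=[dict(type="eq",fun=lambda u:E@u-e,jac=lambda u:E),dict(type="ineq",fun=lambda u:h-G@u,jac=lambda u:-G)],options=dict(maxiter=500))
    u=np.round(np.cumsum(r.x)*2000)/2000; u=np.diff(np.r_[0,u])
    th=A@u+b; print(r.message,"peak v",abs(u/dt).max(),"peak a",abs(Dm@u/dt).max(),"end",th[-1],"max th",abs(th[:,0]).max(),"srange",(s0+np.cumsum(u)).min(),(s0+np.cumsum(u)).max())
    return u,th
def show(u):
    for i in range(0,len(u),5): print((-1000*u[i:i+5]).round(1).tolist())
E
python3 - <<'E'
from plan import *
t,th=fit(8); p,e=fitfree(t,th); now=bot.read_state()["time"]; print(p,e,"amp",np.hypot(p[0],p[1]/p[2]),now)
x0=prop(p[:2],p[2],now-t[-1]); print(x0,g(bot.read_state()["eef_pos"]))
u,thh=plan(x0,p[2],80,.339,0.0,stops=(40,)); print("mid",thh[40]); show(u[:40])
E
```

```text
[-0.135634    0.85548888  2.62442999  0.01317738] 0.002154245883137446 amp 0.353063558719545 10.35
[-0.09174865  0.89405236] [0.00060359 0.19918379]
Optimization terminated successfully peak v 0.16800000000000015 peak a 0.3200000000000003 end [-0.00026782 -0.00052558] max th 0.3159626129331437 srange 0.0045 0.39
mid [0.04318588 0.41419536]
[-4.5, -9.0, -12.5, -15.5, -17.5]
[-18.0, -17.0, -14.5, -12.0, -8.5]
[-4.5, -1.0, 1.5, 4.0, 4.5]
[4.0, 2.0, -0.5, -4.0, -8.0]
[-11.5, -15.0, -17.5, -18.5, -18.5]
[-17.0, -14.5, -10.5, -6.0, -1.5]
[3.0, 7.0, 10.0, 11.5, 12.0]
[11.0, 9.0, 6.5, 3.5, -0.0]
```

```bash
exec 3>/dev/null
python3 -m pendant '[0,-0.0045,0,0, 0,-0.009,0,0, 0,-0.0125,0,0, 0,-0.0155,0,0, 0,-0.0175,0,0]' && python3 -c "from h import *;pose()" && python3 -m pendant '[0,-0.018,0,0, 0,-0.017,0,0, 0,-0.0145,0,0, 0,-0.012,0,0, 0,-0.0085,0,0]' >&3 && python3 -c "from h import *;pose()" && python3 -m pendant '[0,-0.0045,0,0, 0,-0.001,0,0, 0,0.0015,0,0, 0,0.004,0,0, 0,0.0045,0,0]' >&3 && python3 -m pendant '[0,0.004,0,0, 0,0.002,0,0, 0,-0.0005,0,0, 0,-0.004,0,0, 0,-0.008,0,0]' >&3 && python3 -c "from h import *;pose()" && python3 -m pendant '[0,-0.0115,0,0, 0,-0.015,0,0, 0,-0.0175,0,0, 0,-0.0185,0,0, 0,-0.0185,0,0]' >&3 && python3 -c "from h import *;pose()" && python3 -m pendant '[0,-0.017,0,0, 0,-0.0145,0,0, 0,-0.0105,0,0, 0,-0.006,0,0, 0,-0.0015,0,0]' >&3 && python3 -m pendant '[0,0.003,0,0, 0,0.007,0,0, 0,0.01,0,0, 0,0.0115,0,0, 0,0.012,0,0]' >&3 && python3 -m pendant '[0,0.011,0,0, 0,0.009,0,0, 0,0.0065,0,0, 0,0.0035,0,0, 0,0,0,0]' >&3
python3 - <<'E'
from plan import *
pose(); t0=bot.read_state()["time"]
o=ang("pics/m2.png",20); print(o[-1]); t,th=fit(t0); p,e=fitfree(t,th,2.6244); print(p,e,"amp",np.hypot(p[0],p[1]/p[2]))
p,e=fitfree(t,th,2.6244,.0132); print(p,e,"at t0",prop(p[:2],p[2],t0-t[-1]))
E
```

```text
time: 10.98
eef_pos: [0.4453, 0.168, 0.4748]
ee_rot: [0.0, 0.03, 1.0, -0.0]
ft_force: [1.4, 1.0, 4.3]
grip_width: 0.0237
grip_force: 30.0
t 10.97 g [0.0006 0.1389] graspz 0.2948 yaw err -0.08 tilt [ 0.0006 -0.0001] F [1.4 1.  4.3] w 0.0237 gf 30.0
t 11.6 g [0.0006 0.0694] graspz 0.2948 yaw err -0.08 tilt [0.0007 0.0003] F [2.8 1.3 5.5] w 0.0239 gf 30.0
t 12.85 g [0.0006 0.0689] graspz 0.2948 yaw err 0.02 tilt [0.0009 0.0008] F [3.5 2.2 4.8] w 0.0239 gf 30.0
t 13.47 g [ 0.0006 -0.0127] graspz 0.2948 yaw err 0.01 tilt [0.0011 0.001 ] F [4.8 1.6 5.3] w 0.0239 gf 30.0
t 15.35 g [0.0006 0.0117] graspz 0.2948 yaw err -0.01 tilt [0.0008 0.0003] F [3.5 1.2 6. ] w 0.0238 gf 30.0
(16.3, 0.18920691390590694, np.float64(0.011653948530499426), 384, 0.1348356177603946)
[ 0.06994164 -0.53615903  2.624399    0.05      ] 0.03411711133952234 amp 0.21593850483841862
[ 0.08446342 -0.64882739  2.624399    0.013201  ] 0.04488295635569898 at t0 [0.08313965 0.66017105]
```

View pics/m2.png

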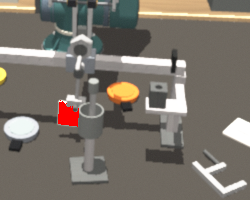

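```bash
python3 - <<'E'
from h import *
D=[json.loads(x) for x in open("log.txt")][-20:]
print([(round(d[0],2),round(d[1],3),d[3]) for d in D])
yp=g(bot.read_state()["eef_pos"])[1]
for n in ("scene","top"):
    im,W=world(n); G=np.stack([*np.moveaxis(g(W),-1,0),W[...,2]],-1); dy=G[...,1]-yp; r=np.hypot(dy,G[...,2]-.21)
    m=(G[...,0]>.03)&(G[...,0]<.10)&(r<.12)&(G[...,2]>.245)
    print(n,bot.read_state()["time"],m.sum(),G[m].min(0),G[m].max(0),G[m].mean(0),np.arctan2(dy[m].mean(),(G[...,2][m]-.21).mean()))
E
```

```text
[(15.35, 0.19, 382), (15.4, 0.199, 401), (15.45, 0.206, 417), (15.5, 0.213, 438), (15.55, 0.221, 454), (15.6, 0.227, 466), (15.65, 0.229, 466), (15.7, 0.236, 476), (15.75, 0.238, 484), (15.8, 0.24, 487), (15.85, 0.24, 485), (15.9, 0.238, 481), (15.95, 0.235, 479), (16.0, 0.234, 467), (16.05, 0.228, 461), (16.1, 0.221, 444), (16.15, 0.215, 438), (16.2, 0.207, 415), (16.25, 0.2, 406), (16.3, 0.189, 384)]
scene 16.4 459 [ 0.04676902 -0.01121991  0.2473542 ] [0.09912364 0.04144164 0.31648501] [0.07166079 0.01593043 0.29141312] 0.0524684876969828Traceback (most recent call last):
  File "<stdin>", line 8, in <module>
    return umr_minimum(a, axis, None, out, keepdims, initial, where)
ValueError: zero-size array to reduction operation minimum which has no identity
```

The cup at crop (92,118) hides part of the plate at (68,113), so I'll measure the swing from the counterpoise at (80,55), which is unobstructed.

```bash
cat >> h.py <<'E'
def ang2(n,log="log.txt"):
    out=[]
    for i in range(n):
        s=bot.read_state(); yp=g(s["eef_pos"])[1]; im,W=world("scene")
        G=np.stack([*np.moveaxis(g(W),-1,0),W[...,2]],-1); dy=G[...,1]-yp; dz=G[...,2]-.21; r=np.hypot(dy,dz)
        m=(G[...,0]>.04)&(G[...,0]<.10)&(r<.115)&(r>.045)&(G[...,2]>.25)
        out.append((s["time"],float(np.arctan2(dy[m].mean(),dz[m].mean())),yp,int(m.sum()),0.))
    with open(log,"a") as f: [f.write(json.dumps(o)+"\n") for o in out]
    return out
E
python3 - <<'E'
from plan import *
t0=bot.read_state()["time"]
o=ang2(24); print([(round(a[1],3),a[3]) for a in o[::3]]); t,th=fit(t0)
for off in (None,.0132,0):
    p,e=fitfree(t,th,2.6244,off); print(p,e,"amp",np.hypot(p[0],p[1]/p[2]))
p,e=fitfree(t,th,2.6244,None)
now=bot.read_state()["time"]; x0=prop(p[:2],p[2],now-t[-1]); yy=g(bot.read_state()["eef_pos"])[1]; print(now,x0,yy, "at 15.35",prop(p[:2],p[2],15.35-t[-1]))
u,thh=plan(x0,p[2],40,yy+.140,.1993-yy); show(u)
E
```

```text
[(0.011, 462), (-0.036, 464), (-0.081, 457), (-0.106, 461), (-0.112, 460), (-0.099, 461), (-0.064, 465), (-0.015, 463)]
[-0.00562172  0.35761057  2.624399    0.02479007] 0.001669577122330745 amp 0.13637971203853688
[-0.00471793  0.31925849  2.624401    0.013201  ] 0.005323507614691865 amp 0.12174149583886236
[-3.68867827e-03  2.75574830e-01  2.62440100e+00  9.99999997e-07] 0.010940729716785199 amp 0.10506961797073262
17.65 [0.01224686 0.3562046 ] 0.011660473946254404 at 15.35 [0.04661931 0.34913927]
Optimization terminated successfully peak v 0.13600000000000012 peak a 0.2560000000000002 end [0.00021663 0.00041618] max th 0.1170392966834312 srange 0.1916395260537456 0.3901395260537456
[-4.0, -7.5, -10.0, -11.5, -12.0]
[-11.5, -9.5, -7.5, -5.0, -1.5]
[0.5, 3.0, 4.0, 4.0, 3.5]
[1.0, -1.0, -5.0, -8.0, -11.5]
[-14.0, -16.5, -17.0, -17.0, -15.5]
[-13.5, -10.0, -6.5, -3.0, 1.0]
[4.0, 6.0, 8.0, 8.0, 8.0]
[6.5, 5.0, 3.0, 1.0, 0.5]
```

```bash
python3 - <<'E'
from h import *
W=np.load("scene.npz")["W"]; yp=.1993
G=np.stack([*np.moveaxis(g(W),-1,0),W[...,2]],-1); dy=G[...,1]-yp
dz=G[...,2]-.21; r=np.hypot(dy,dz)
m=(G[...,0]>.04)&(G[...,0]<.10)&(r<.115)&(r>.045)&(G[...,2]>.25)
print(np.arctan2(dy[m].mean(),dz[m].mean()),m.sum())
m=(G[...,0]>.052)&(G[...,0]<.082)&(r>.10)&(r<.185)&(G[...,2]>.03)&(G[...,2]<.165)&(np.abs(dy)<.13)
print(np.arctan2(-dy[m].mean(),-dz[m].mean()),m.sum())
E
```

```text
0.3963340880619438 353
0.3763319778663939 693
```

```bash
exec 3>/dev/null
python3 -m pendant '[0,-0.004,0,0, 0,-0.0075,0,0, 0,-0.01,0,0, 0,-0.0115,0,0, 0,-0.012,0,0]' >&3 && python3 -m pendant '[0,-0.0115,0,0, 0,-0.0095,0,0, 0,-0.0075,0,0, 0,-0.005,0,0, 0,-0.0015,0,0]' >&3 && python3 -c "from h import *;pose()" && python3 -m pendant '[0,0.0005,0,0, 0,0.003,0,0, 0,0.004,0,0, 0,0.004,0,0, 0,0.0035,0,0]' >&3 && python3 -m pendant '[0,0.001,0,0, 0,-0.001,0,0, 0,-0.005,0,0, 0,-0.008,0,0, 0,-0.0115,0,0]' >&3 && python3 -c "from h import *;pose()" && python3 -m pendant '[0,-0.014,0,0, 0,-0.0165,0,0, 0,-0.017,0,0, 0,-0.017,0,0, 0,-0.0155,0,0]' >&3 && python3 -m pendant '[0,-0.0135,0,0, 0,-0.01,0,0, 0,-0.0065,0,0, 0,-0.003,0,0, 0,0.001,0,0]' >&3 && python3 -c "from h import *;pose()" && python3 -m pendant '[0,0.004,0,0, 0,0.006,0,0, 0,0.008,0,0, 0,0.008,0,0, 0,0.008,0,0]' >&3 && python3 -m pendant '[0,0.0065,0,0, 0,0.005,0,0, 0,0.003,0,0, 0,0.001,0,0, 0,0.0005,0,0]' >&3
python3 - <<'E'
from plan import *
pose(); t0=bot.read_state()["time"]
os.rename("log.txt","log1.txt")
a=[];b=[]
for i in range(18):
    a+=ang2(1,"log2.txt"); b+=ang("pics/m3.png" if i==17 else None)
for n,o in(("hex",a),("plate",b)):
    o=np.array(o); p,e=fitfree(o[:,0],o[:,1],2.6244); print(n,p,e,"amp",np.hypot(p[0],p[1]/p[2]),o[:,3].min(),"at t0",prop(p[:2],p[2],t0-o[-1,0]))
E
```

```text
t 18.9 g [ 0.0006 -0.0686] graspz 0.2948 yaw err -0.03 tilt [0.0011 0.001 ] F [4.2 1.4 4.7] w 0.0238 gf 30.0
t 20.15 g [ 0.0006 -0.0779] graspz 0.2948 yaw err 0.03 tilt [0.0012 0.0011] F [4.6 1.1 5.7] w 0.0237 gf 30.0
t 21.4 g [ 0.0006 -0.1904] graspz 0.2948 yaw err -0.05 tilt [ 0.0015 -0.0004] F [ 5.2 -1.8  5.5] w 0.0241 gf 30.0
t 22.65 g [ 0.0006 -0.1402] graspz 0.2948 yaw err -0.04 tilt [ 0.0013 -0.0004] F [ 5.1 -2.2  5.1] w 0.024 gf 30.0
hex [-1.49941010e-03 -1.86849840e-03  2.62439912e+00  3.66994850e-02] 0.0006309364587434629 amp 0.0016598598213028728 459.0 at t0 [-0.00032543  0.00438399]
plate [-2.87241926e-03 -1.54534742e-03  2.62439900e+00 -1.90663975e-02] 0.001746303327931118 amp 0.002932153354944076 649.0 at t0 [-0.00024794  0.00786889]
```

View pics/m3.png

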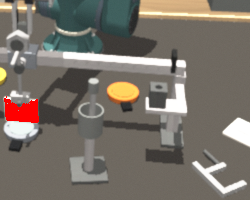

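The plate at crop (20,108) hangs over the grey lamp at (20,130) with a residual swing of about 0.002 rad. I'll hold it there, then open the gripper and back off upward.

```bash
Z='x'; exec 3>/dev/null
python3 -m pendant '[0,0,0,0, 0,0,0,0, 0,0,0,0, 0,0,0,0, 0,0,0,0]' >&3; python3 -m pendant '[0,0,0,0, 0,0,0,0, 0,0,0,0, 0,0,0,0, 0,0,0,0]' >&3; python3 -m pendant '[0,0,0,0, 0,0,0,0, 0,0,0,0, 0,0,0,0, 0,0,0,0]' >&3; python3 -m pendant '[0,0,0,0, 0,0,0,0, 0,0,0,0, 0,0,0,0, 0,0,0,0]' >&3; python3 -m pendant '[0,0,0,0, 0,0,0,0, 0,0,0,0, 0,0,0,0, 0,0,0,0]' >&3; python3 -m pendant '[0,0,0,0, 0,0,0,0, 0,0,0,0, 0,0,0,0, 0,0,0,0]' >&3
python3 -c "from h import *;pose()"
python3 -m pendant '[0,0,0,0, 0,0,0,0, 0,0,0,0, 0,0,0,0, 0,0,0,0]' 0.06 && python3 -m pendant '[0,0,-0.01,0, 0,0,-0.02,0, 0,0,-0.03,0, 0,0,-0.03,0, 0,0,-0.01,0]' && python3 - <<'E'
from h import *
pose(); a=[]
for i in range(16):
    s=bot.read_state(); im,W=world("scene"); G=np.stack([*np.moveaxis(g(W),-1,0),W[...,2]],-1)
    m=(G[...,0]>.052)&(G[...,0]<.082)&(abs(G[...,1]+.14)<.1)&(G[...,2]>.045)&(G[...,2]<.11); h=(G[...,0]>.04)&(G[...,0]<.10)&(abs(G[...,1]+.14)<.06)&(G[...,2]>.26)&(G[...,2]<.32)
    a.append((G[m][:,1].mean(),G[h][:,1].mean()))
a=np.array(a); print("plate y",a.mean(0),"range",np.ptp(a,axis=0))
T=world("top"); cv2.imwrite("pics/end.png",T[0][:,:,::-1])
E
```

```text
t 28.2 g [ 0.0006 -0.1402] graspz 0.2948 yaw err -0.04 tilt [ 0.0013 -0.0002] F [ 5.2 -1.2  5.3] w 0.0237 gf 30.0
time: 28.82
eef_pos: [0.4284, -0.1107, 0.4746]
ee_rot: [-0.0, 0.03, 1.0, 0.0]
ft_force: [-0.2, -1.5, 0.1]
grip_width: 0.06
grip_force: 0.0
time: 29.45
eef_pos: [0.4281, -0.1106, 0.5774]
ee_rot: [0.002, 0.03, 1.0, -0.001]
ft_force: [-0.4, 0.1, -0.5]
grip_width: 0.0597
grip_force: 0.0
t 29.45 g [-1.000e-04 -1.402e-01] graspz 0.3974 yaw err -0.06 tilt [ 0.0042 -0.0016] F [-0.4  0.1 -0.5] w 0.0597 gf 0.0
plate y [-0.13788273 -0.13721717] range [0.0010251  0.00026463]
```

View pics/end.png

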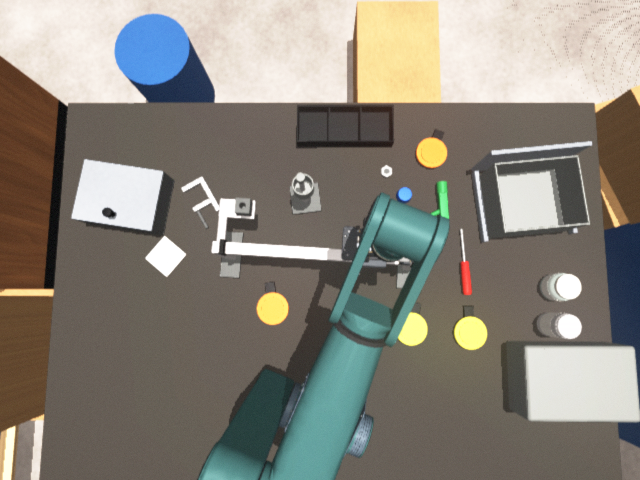

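The final top view shows the pin in the cup at (302,185), the gripper raised clear of the handle, and the bystanders where they were. I'll wait about 4 s longer with the plate hanging free, then hand in.

```bash
exec 3>/dev/null
python3 -m pendant '[0,0,0,0, 0,0,0,0, 0,0,0,0, 0,0,0,0, 0,0,0,0]' >&3; python3 -m pendant '[0,0,0,0, 0,0,0,0, 0,0,0,0, 0,0,0,0, 0,0,0,0]' >&3; python3 -m pendant '[0,0,0,0, 0,0,0,0, 0,0,0,0, 0,0,0,0, 0,0,0,0]' >&3; python3 -m pendant '[0,0,0,0, 0,0,0,0, 0,0,0,0, 0,0,0,0, 0,0,0,0]' >&3; python3 -m pendant '[0,0,0,0, 0,0,0,0, 0,0,0,0, 0,0,0,0, 0,0,0,0]' >&3; python3 -m pendant '[0,0,0,0, 0,0,0,0, 0,0,0,0, 0,0,0,0, 0,0,0,0]' >&3
python3 -c "from h import *;pose();print(bot.hand_in())"
```

```text
t 34.05 g [ 0.0003 -0.1403] graspz 0.3947 yaw err -0.06 tilt [0.     0.0001] F [ 0.7 -0.6  0.3] w 0.06 gf 0.0
the job is handed in; nothing more can be done
None
```

Handed in at 34 s: the pin stands in the cup, and the plate was held still over the grey lamp (about 2 mm off centre, 0.003 rad swing or less) for over 5 s before I let go of everything.

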